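Half-open the sprung shutter of the inspection light box

TASK

A ring lies on the window of the inspection light box, ready to be looked at. Draw the locking pin straight up out of the shutter's cross-bar and park it upright in the notch of the fork on the end of the box, collar resting on the fork; then slide the shutter by its knob against the spring to half travel, so that the blade's edge lies across the middle of the window, and finish while holding it there, because it springs shut when let go. Leave the ring, the loupe and the jar undisturbed.

Things in the scene. Friction and masses are not known exactly. Their poses are not given: they have to be found in the camera images.
- light_box: grey box with aluminium top plate, 120 (x) x 180 (y) x 50 mm high, fixed. Origin: centre of its underside, on the worktop; z up. On top, at z = 50: round 46 mm window at (0, -45), shutter cross-bar with knob (at (0, 8) when shut), 4 mm guide rails, spring on a rod at x = 34 up to a 15 mm high post at y = 86; three lines by the bar's pointer mark shut, half, open. Pin fork on the +y end
- shutter (a joint): travel of the shutter along the box's +y: 0 shut, 0.050 m open, 0.025 m half (the blade's edge, under the glass, then crosses the window's centre). A spring pushes it shut with about 4.4 N at 0, rising by 0.22 N per mm: 10 N at half, 15 N at full. It cannot open while the pin stands in its bore
- carriage: the shutter's aluminium cross-bar with its knob, rides on the top plate: 94 mm along the box's x, 24 mm along its y, its top 62 mm above the worktop. Origin: on the plate, 50 mm above the worktop, under the knob; moves with the shutter. Axes as the box's
- knob_grip (a point): on the axis of the round black knob in the middle of the cross-bar, 80 mm above the worktop: the height to grip. Knob 16 mm thick, standing from 62 to 89 mm above the worktop; moves with the shutter
- lock_pin: loose steel pin, 56 mm long, 50 g: 8 mm shaft for the lower 26 mm, a collar 22 mm wide and 3 mm thick, a round grip 15 mm thick and 27 mm high. Origin: lower tip; z up along it. At first upright in the 9.5 mm bore through cross-bar and top plate, collar on the bar (62 mm above the worktop), at (-38, 8) mm in the box's frame; out after 26 mm straight up
- pin_collar (a point): on the pin's axis at the underside of its collar, 26 mm above its tip
- fork_seat (a point): where the pin parks: on the fork's top face, at (-38, 103, 50) mm in the box's frame, on the notch's middle line; the parked collar's underside is here. Notch 13 mm wide in x, through the 6 mm thick fork, closed 6 mm towards the box's -y, open towards +y (flared mouth 19 mm away). Lower the pin in from above or slide it in from +y. Axes as the box's
- window_centre (a point): centre of the round window, on the glass, 50 mm above the worktop. (The wall shelf above the back of the worktop begins at x = 0.63 m, 0.39 m up: keep the arm's wrist clear of it)
- inspected_ring: ring with a stone, 21 x 25 x 7 mm, lying loose on the window. Origin: centre of its underside
- loupe: folding loupe, 25 x 55 x 12 mm, loose on the worktop to the left of the box. Origin: centre of its underside
- jar: round lidded jar, 54 mm wide, 58 mm high, loose on the worktop by the box's -y end. Origin: centre of its underside
Not all that is in view belongs to the job. There is more than one size of the lock_pin; the job needs the smallest.

How it is judged (in metres and radians):
On the way, in this order (a step that is already met when the one before it is completed fails the run):
1. the locking pin stands upright in the fork's notch, collar on the fork, let go (x of pin_collar in the frame of fork_seat between -0.005 and 0.005 m and y of pin_collar in the frame of fork_seat between -0.007 and 0.016 m and z of pin_collar in the frame of fork_seat between -0.003 and 0.003 m and angle between lock_pin's own z axis and vertical below 0.2 rad and contact force between the fingers and lock_pin below 0.1 N), for 0.2 s.
2. the shutter is held at half travel by the fingers (value of joint shutter between 0.021 and 0.029 m and contact force between the fingers and carriage above 3 N), for 0.3 s.
At the end, for the whole second after the job is handed in: The shutter stands still at half travel (25 mm, within 4 mm), held there against its spring by the fingers (at least 3 N, nothing else propping it); the pin stands upright in the fork's notch with its collar on the fork (within 3 mm in height), let go; the ring still lies on the window (all of step 1 and all of step 2 and velocity of joint shutter between -0.01 and 0.01 m/s and contact force between lock_pin and carriage below 0.1 N and horizontal distance between inspected_ring and window_centre below 0.017 m); the arm keeps its last pose, push and grip.
It fails at once if the ring on the window is shifted by more than 10 mm (distance of inspected_ring from where it was at the start of the episode above 0.01 m).
It fails at once if the loupe or the jar is shifted by more than 20 mm (distance of any of loupe, jar from where it was at the start of the episode above 0.02 m).
It also fails if it takes over 48 s, if anything falls off the work surface, if the arm or the gripper's body presses on something with over 40 N, if the wrist force passes 120 N, or if a joint passes its speed limit or range.

ROBOT

A 6-joint arm with a two-finger parallel gripper is mounted at the origin on a cart in front of the work surface, level with it; the furniture and walls round the work are solid. World frame = base frame: x ahead of the robot, y to its left, z up, the work surface at z = 0. Lengths are in mm, angles in rad, forces in N, time in s.
With the tool pointing down it reaches from about 300 to 775 mm from the base axis. Payload 14.6 kg.
Tool frame: the origin (TCP) lies midway between the tips of the shut fingers; the grasp point (between the pads) lies 19 mm behind it; z points along the fingers, y is the line along which they close (so a half turn about z gives the same grasp; the last joint's range is limited). The gripper opens to 94 mm and grips with 3 to 60 N. Pads are 16 mm wide; open, the fingers measure 119 mm over their backs; the gripper's body (75 mm by 177 mm) begins 78 mm behind the grasp point.
Start: joints at [1.103, 0.3, 1.521, -0, 1.321, -0.067], TCP at [214.582, 506.403, 205.446] pointing down, gripper open.
Joint ranges: [-3.03, 3.03], [-0.79, 2.21], [0.23, 2.52], [-1.04, 4.18], [0, 3.07], [-2.55, 2.55]. Speed limits (rad/s): [2.22, 2.22, 2.57, 3.14, 3.14, 3.14].

INTERFACE

Orientations are given as [roll, pitch, yaw] about the fixed x, y, z axes, in that order (R = Rz(yaw) Ry(pitch) Rx(roll)).
In Python, from cell import manip, camera gives the robot as it stands.
- The arm moves only by the tool move_arm, never from a script. Its arguments are lists of equal length, an entry for each row: "dp": the shift along the world's x, y, z in mm, a list of three; "rotation": the turn, a rotation vector about the world's x, y, z in rad, a list of three; "hand": the opening, from 0 (shut) to 1 (fully open). A call has 1 to 10 rows; each row shifts and turns the commanded pose from where the row before left it; what a row does not reach is not made up. A row lasts 1/8 s, in which the tool goes at most 62.5 mm and 10.7 degrees, less where a joint would pass 70% of its speed; a pose out of reach is approached as far as the arm can. A call with a gripper value outside its range is refused whole. The fingers move at their own pace and stop on an object; "newtons" is the grip in N (left out, the last holds). Time passes only in rows, so rows that do not move let the fingers close. It gives the time, the measured TCP pose, the force, the opening and the grip force at its end, in the units of the state.
- manip.read_state(): the state, without advancing time (a new reading comes with each control period).
- camera(name): name is "scene" or "top" or "wrist"; returns a dict with "image" (420x560x3 uint8, red, green, blue), "fx", "fy", "cx", "cy" (pixels), "R" (3x3) and "t" (3): a world point X has camera coordinates R X + t; the wrist camera has in their place "mount" (4x4, takes a point from camera to tool coordinates, whose origin is the TCP and whose axes are the flange's). Camera axes: x right, y down, z forward; pixel columns grow to the right and rows downward; lengths in mm; the calibration is good to about 2 mm. A picture is of the moment at which its call begins: read the wrist's pose just before it. There is no depth.
- manip.sign_off(): hands the job in; it is judged then, once.
The state is a dict: "clock": time; "joints": joint angles; "qd": joint speeds; "effort": joint torques, N m; "eef_pos": TCP position; "eef_rot": TCP orientation; "wrist_force": force on the tool from outside, world axes, zero at the start; "moment": the same for the moment, N m; "finger_gap": finger opening in mm; "finger_force": force on a finger pad.
Only numpy, scipy, OpenCV 4.12 (cv2) and the standard library are available. Lean on these libraries where they do the work, as an engineer would, in place of code of your own. Each camera call takes 0.05 s, during which the arm holds its last target. There are 200 camera calls.

## Working session

There is one attempt and no reset: what is moved stays moved. The work goes in short steps, Python scripts to look and compute and a tool call to move; the robot and the scene stay as the last step left them, time stands still between calls to the robot, and variables do not carry over. Pictures are saved under pics/ and viewed, at most 10 in all, crops included, and the job is handed in when it is done.

Besides the shell and the picture viewer there is one more tool, called as name(argument=value, ...) on one line, values as JSON. move_arm: Moves the arm, as the interface text tells. Its arguments: {"type":"object","properties":{"dp":{"type":"array","items":{"type":"array","items":{"type":"number"}}},"rotation":{"type":"array","items":{"type":"array","items":{"type":"number"}}},"hand":{"type":"array","items":{"type":"number"}},"newtons":{"type":"number"}},"required":["dp","rotation","hand"]}

```bash
ls; mkdir -p pics; python3 - <<'E'
from cell import manip,camera
import cv2,json
s=manip.read_state();print(s)
for n in("scene","top"):
    c=camera(n);cv2.imwrite(f"pics/{n}0.png",c["image"][:,:,::-1])
    print(n,c["fx"],c["fy"],c["cx"],c["cy"],c["R"],c["t"])
    
E
```

```text
pics
{'clock': 0.0, 'joints': array([ 1.10340921e+00,  3.00470447e-01,  1.52161521e+00, -3.57975045e-05,
        1.32068433e+00, -6.66047265e-02]), 'qd': array([-1.34595238e-04, -6.49082730e-04, -4.63887810e-07,  1.92402267e-04,
       -4.19801846e-04, -1.47376139e-04]), 'effort': array([ 1.18653523e-03, -5.31797898e+01, -3.52743816e+01,  7.08540785e-02,
        2.43704132e-02, -1.60644604e-04]), 'eef_pos': array([214.466441  , 506.16491406, 204.87225075]), 'eef_rot': array([-3.14041562e+00, -4.37618273e-05,  2.74081912e+00]), 'wrist_force': array([-0.13790102,  0.37964232,  0.15483785]), 'moment': array([ 0.02705384, -0.03976436,  0.00224366]), 'finger_force': 0.0, 'finger_gap': 94.0131526285464}
scene 425.9608960067839 425.9608960067839 282.64980924619914 210.5611145309248 [[ 0.41586568 -0.90936221 -0.01077479]
 [-0.55366874 -0.24376679 -0.79625918]
 [ 0.72146147  0.33710253 -0.60485968]] [-464.72785388  252.51624521  615.43815412]
top 416.2816202546568 416.2816202546568 284.69443311353825 215.1840142877738 [[ 0.00158829 -0.99995162  0.00970696]
 [-0.99429122 -0.00261478 -0.10666831]
 [ 0.10668853 -0.00948212 -0.99424728]] [-274.91261448  479.66483813  876.32246486]
```

View pics/scene0.png

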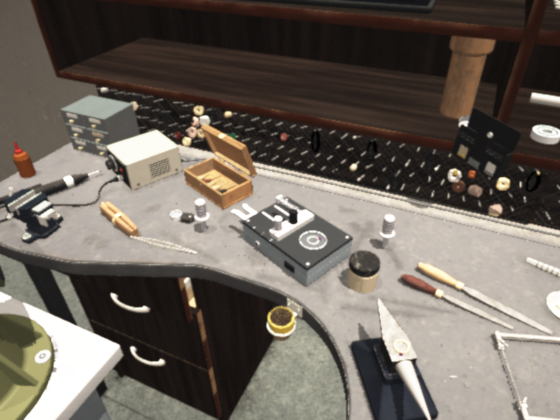

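View pics/top0.png

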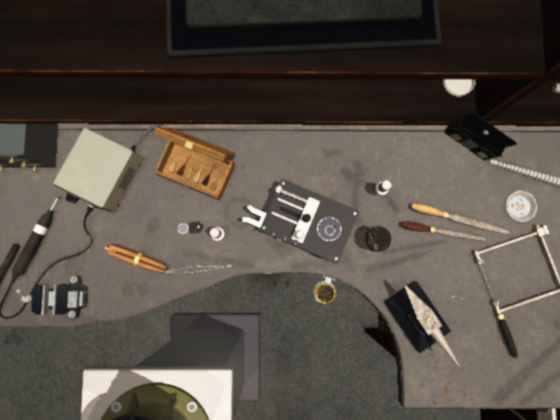

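The scene view shows the box at (297,238), with the pin in the bar at about (277,224), knob (295,215) and fork (243,212). Lookalike pins stand loose at (201,212) and (388,232), top view (217,234) and (384,187). They look bigger, and the description says the right one stands in the bore. I'll check this in a crop.

```bash
python3 - <<'E'
import cv2,numpy as np
a=cv2.imread("pics/scene0.png")[180:290,180:410];b=cv2.imread("pics/top0.png")[170:270,200:400]
cv2.imwrite("pics/c1.png",cv2.resize(a,None,fx=3.4,fy=3.4,interpolation=cv2.INTER_CUBIC))
cv2.imwrite("pics/c2.png",cv2.resize(b,None,fx=4,fy=4,interpolation=cv2.INTER_CUBIC))
E
```

```text
(no output)
```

View pics/c1.png

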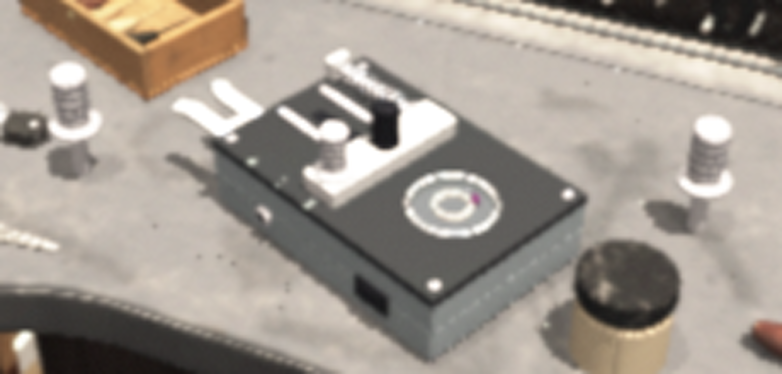

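View pics/c2.png

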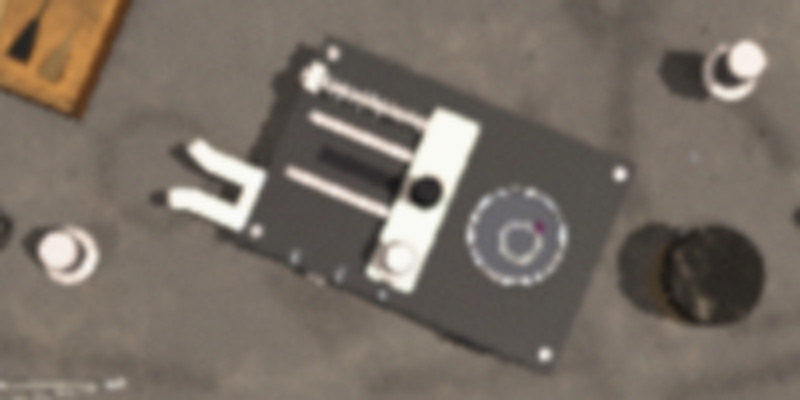

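The crops confirm the choice. The pin in the bore (crop1 (333,145), crop2 (398,257)) is the shortest of the three, and the loose ones are distractors. Next I triangulate the points and fit the box pose.

```bash
cat > h.py <<'E'
import numpy as np
from scipy.optimize import least_squares
from cell import manip,camera
from scipy.spatial.transform import Rotation as Ro
C={"scene":(425.9609,282.6498,210.5611,[[0.41586568,-0.90936221,-0.01077479],[-0.55366874,-0.24376679,-0.79625918],[0.72146147,0.33710253,-0.60485968]],[-464.72785388,252.51624521,615.43815412]),
"top":(416.2816,284.6944,215.184,[[0.00158829,-0.99995162,0.00970696],[-0.99429122,-0.00261478,-0.10666831],[0.10668853,-0.00948212,-0.99424728]],[-274.91261448,479.66483813,876.32246486])}
def proj(n,X):
    f,cx,cy,R,t=C[n];p=np.array(R)@X+t
    return np.array([f*p[0]/p[2]+cx,f*p[1]/p[2]+cy])
def box(v,p):
    c,s=np.cos(v[2]),np.sin(v[2]);return np.array([v[0]+c*p[0]-s*p[1],v[1]+s*p[0]+c*p[1],p[2]])
E
python3 - <<'E'
from h import *
S=lambda u,v:((u+.5)/3.4-.5+180,(v+.5)/3.4-.5+180)
T=lambda u,v:((u+.5)/4-.5+200,(v+.5)/4-.5+170)
P={"win":((0,-45,50),S(452,204),T(517,236)),"knob":((0,8,89),S(384,103),T(427,191)),"pin":((-38,8,92),S(333,127),T(398,257)),
"c+-":((60,-90,50),S(586,200),T(636,165)),"c--":((-60,-90,50),S(432,302),T(550,373)),"c++":((60,90,50),S(358,57),T(332,37)),"c-+":((-60,90,50),S(213,140),None)}
for n,(b,s,t) in P.items():
    if t: print(n,least_squares(lambda X:np.r_[proj("scene",X)-s,proj("top",X)-t],[450,0,50]).x.round(1))
def res(v):
    r=[]
    for n,(b,s,t) in P.items():
        r+=list(proj("scene",box(v,b))-s)
        if t:r+=list(proj("top",box(v,b))-t)
    return np.array(r)
o=least_squares(res,[450,-20,0.3],x_scale=[100,100,1],loss="soft_l1");print(o.x,res(o.x).round(1))
for q in[(-38,8,62),(-38,103,50),(0,8,80)]:print(q,box(o.x,q).round(1))
E
```

```text
win [ 449.5 -366.9   49.5]
knob [ 469.4 -317.4   89.3]
pin [ 435.8 -302.5   92. ]
c+- [ 487.9 -431.1   44.5]
c-- [ 377.8 -384.    47.3]
c++ [ 554.1 -266.6   51.2]
[ 4.66493514e+02 -3.25092667e+02 -3.99579871e-01] [-0.2 -0.1 -0.2  0.2  0.   0.1  0.3 -0.2 -0.2  0.5  0.3  0.5  0.3 -1.9
  0.4  0.3 -0.  -0.4  0.6  0.7  1.4 -0.5 -1.7 -0.5 -0.9 -0.6]
(-38, 8, 62) [ 434.6 -302.9   62. ]
(-38, 103, 50) [ 471.6 -215.4   50. ]
(0, 8, 80) [ 469.6 -317.7   80. ]
```

move_arm(dp=[[12,-45,0],[12,-45,0],[12,-45,0],[12,-45,0],[12,-45,0],[12,-45,0],[12,-45,0],[12,-45,0],[12,-45,0],[12,-45,0]], rotation=[[0,0,0],[0,0,0],[0,0,0],[0,0,0],[0,0,0],[0,0,0],[0,0,0],[0,0,0],[0,0,0],[0,0,0]], hand=[0.43,0.43,0.43,0.43,0.43,0.43,0.43,0.43,0.43,0.43], newtons=30)

```text
clock: 1.35
eef_pos: [334.6, 54.9, 205.5]
eef_rot: [3.141, 0.0, 2.741]
wrist_force: [1.2, 1.2, 1.2]
finger_gap: 40.2
finger_force: 0.0
```

move_arm(dp=[[12,-45,0],[12,-45,0],[12,-45,0],[12,-45,0],[12,-45,0],[12,-45,0],[12,-45,0],[12,-45,0],[0,0,0],[0,0,0]], rotation=[[0,0,0],[0,0,0],[0,0,0],[0,0,0],[0,0,0],[0,0,0],[0,0,0],[0,0,0],[0,0,0],[0,0,0]], hand=[0.43,0.43,0.43,0.43,0.43,0.43,0.43,0.43,0.43,0.43])

```text
clock: 2.6
eef_pos: [430.3, -303.1, 205.1]
eef_rot: [3.141, -0.001, 2.741]
wrist_force: [-0.5, -0.5, 0.1]
finger_gap: 40.1
finger_force: 0.0
```

```bash
python3 - <<'E'
from h import *
import cv2
s=manip.read_state();c=camera("wrist");cv2.imwrite("pics/w1.png",c["image"][:,:,::-1])
print(s["eef_pos"],s["eef_rot"],s["joints"],c["fx"],c["cx"],c["cy"],c["mount"])
E
```

```text
[ 430.32585903 -303.09033501  205.053863  ] [ 3.14119405e+00 -9.12908425e-04  2.74063097e+00] [-6.83282325e-01  2.48151739e-01  1.58774078e+00  1.33120423e-04
  1.30668796e+00 -1.85315160e+00] 302.29058208918485 278.800332441888 206.57671783092627 [[ 3.65978503e-04 -9.62611691e-01 -2.70884843e-01  7.92839562e+01]
 [ 9.99999797e-01  4.93595595e-04 -4.02984753e-04 -7.32072767e-01]
 [ 5.21625400e-04 -2.70884641e-01  9.62611676e-01 -1.79395291e+02]
 [ 0.00000000e+00  0.00000000e+00  0.00000000e+00  1.00000000e+00]]
```

View pics/w1.png

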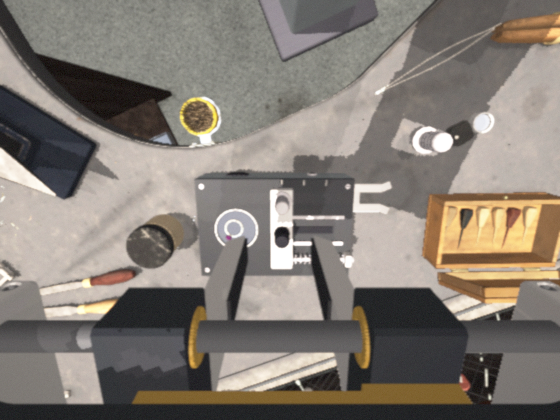

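The wrist view shows the box aligned with the image: pin (282,200), knob (282,237), fork notch about (372,198). Comparing these with the predicted projections.

```bash
python3 - <<'E'
from h import *
import cv2
M=np.array([[3.65978503e-04,-9.62611691e-01,-2.70884843e-01,79.2839562],[1,4.93595595e-04,-4.02984753e-04,-.732],[5.216e-04,-2.70884641e-01,9.62611676e-01,-179.395291],[0,0,0,1]])
p=np.array([430.326,-303.09,205.054]);R=Ro.from_euler("xyz",[3.141194,-.000913,2.740631]).as_matrix()
v=[466.49,-325.09,-.3996]
for b in[(-38,8,92),(0,8,89),(0,-45,50),(-38,103,50),(-44.5,115,50),(60,90,50),(-60,90,50),(60,-90,50),(-60,-90,50)]:
    q=M[:3,:3].T@(R.T@(box(v,b)-p)-M[:3,3]);print(b,(302.29*q[:2]/q[2]+[278.8,206.577]).round(1),q[2].round())
a=cv2.imread("pics/w1.png")[165:285,190:400];cv2.imwrite("pics/w1c.png",cv2.resize(a,None,fx=3.8,fy=3.8,interpolation=cv2.INTER_CUBIC))
E
```

```text
(-38, 8, 92) [281.4 207.5] 304.0
(0, 8, 89) [281.3 241.6] 317.0
(0, -45, 50) [235.9 228.9] 355.0
(-38, 103, 50) [364.5 197.4] 344.0
(-44.5, 115, 50) [375.5 191.8] 343.0
(60, 90, 50) [347.8 274.9] 371.0
(-60, 90, 50) [354.3 178.3] 339.0
(60, -90, 50) [201.2 275.1] 371.0
(-60, -90, 50) [193.6 178.5] 339.0
```

View pics/w1c.png

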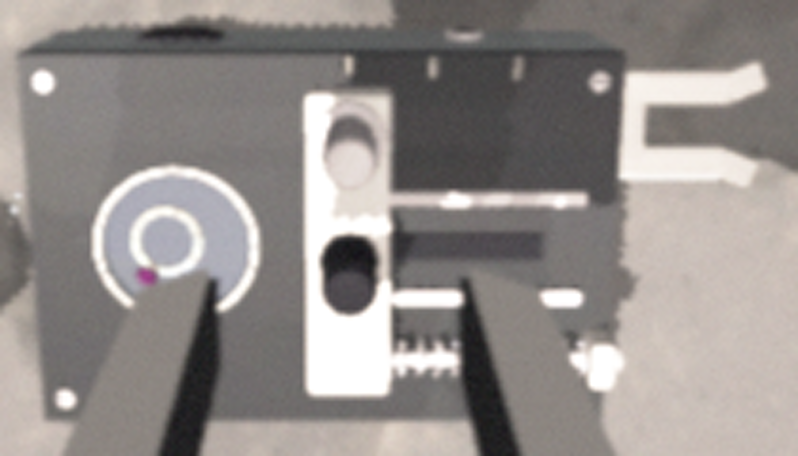

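move_arm(dp=[[4.4,0.4,-20],[0,0,-40],[0,0,-40],[0,0,-25],[0,0,-11],[0,0,0],[0,0,0]], rotation=[[0,0,0],[0,0,0],[0,0,0],[0,0,0],[0,0,0],[0,0,0],[0,0,0]], hand=[0.43,0.43,0.43,0.43,0.43,0.43,0.43])

```text
clock: 3.52
eef_pos: [435.5, -303.4, 70.7]
eef_rot: [-3.141, 0.002, 2.741]
wrist_force: [1.0, 1.4, -0.7]
finger_gap: 40.2
finger_force: 0.0
```

move_arm(dp=[[0,0,0],[0,0,0],[0,0,0],[0,0,0],[0,0,0],[0,0,0]], rotation=[[0,0,0],[0,0,0],[0,0,0],[0,0,0],[0,0,0],[0,0,0]], hand=[0.1,0.1,0.1,0.1,0.1,0.1], newtons=25)

```text
clock: 4.28
eef_pos: [435.1, -303.1, 69.6]
eef_rot: [3.141, 0.0, 2.741]
wrist_force: [-0.6, 2.4, 3.8]
finger_gap: 14.3
finger_force: 25.0
```

move_arm(dp=[[0,0,4],[0,0,8],[0,0,12],[0,0,12],[0,0,9],[0,0,0],[0,0,0]], rotation=[[0,0,0],[0,0,0],[0,0,0],[0,0,0],[0,0,0],[0,0,0],[0,0,0]], hand=[0.1,0.1,0.1,0.1,0.1,0.1,0.1])

```text
clock: 5.15
eef_pos: [434.8, -303.1, 114.2]
eef_rot: [3.142, -0.0, 2.741]
wrist_force: [0.6, -0.1, -0.7]
finger_gap: 14.2
finger_force: 25.0
```

```bash
python3 - <<'E'
from h import *
import cv2
s=manip.read_state();print(s["eef_pos"],s["finger_gap"],s["wrist_force"])
c=camera("scene")["image"][:,:,::-1][180:290,200:350];d=camera("wrist")["image"][:,:,::-1][120:300,190:400]
r=lambda i:cv2.resize(i,(395,int(395*i.shape[0]/i.shape[1])),interpolation=cv2.INTER_CUBIC)
a,b=r(c),r(d);h=max(len(a),len(b));o=np.zeros((h,800,3),np.uint8);o[:len(a),:395]=a;o[:len(b),405:]=b
cv2.imwrite("pics/l1.png",o)
E
```

```text
[ 434.84068281 -303.1075778   114.18091887] 14.150202255385173 [ 0.55551029 -0.10319116 -0.70680508]
```

View pics/l1.png

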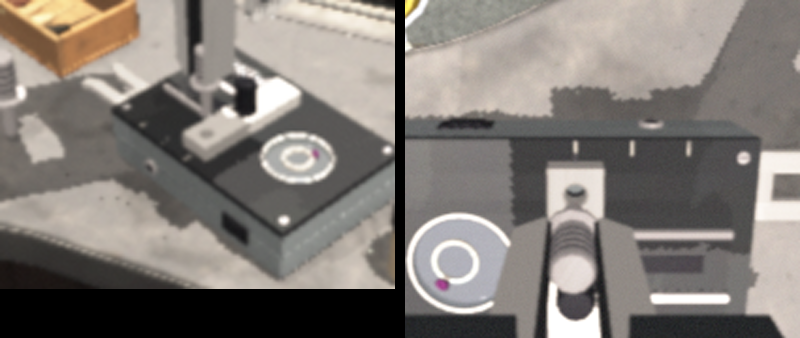

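The pin is out of the bore and hangs upright between the pads. Moving it to the fork.

move_arm(dp=[[4.5,10.2,0],[10,24,0],[10,24,0],[10,24,0],[4,9,0],[0,0,0],[0,0,-15],[0,0,-15],[0,0,0],[0,0,0]], rotation=[[0,0,0],[0,0,0],[0,0,0],[0,0,0],[0,0,0],[0,0,0],[0,0,0],[0,0,0],[0,0,0],[0,0,0]], hand=[0.1,0.1,0.1,0.1,0.1,0.1,0.1,0.1,0.1,0.1])

```text
clock: 6.5
eef_pos: [473.5, -212.2, 84.4]
eef_rot: [3.142, -0.0, 2.741]
wrist_force: [-0.9, 0.3, -0.7]
finger_gap: 14.4
finger_force: 25.0
```

```bash
python3 - <<'E'
from h import *
import cv2
s=manip.read_state();print(s["eef_pos"],s["finger_gap"],s["wrist_force"])
c=camera("scene")["image"][:,:,::-1][150:260,200:350];d=camera("wrist")["image"][:,:,::-1][150:300,190:400]
r=lambda i:cv2.resize(i,(395,int(395*i.shape[0]/i.shape[1])),interpolation=cv2.INTER_CUBIC)
a,b=r(c),r(d);h=max(len(a),len(b));o=np.zeros((h,800,3),np.uint8);o[:len(a),:395]=a;o[:len(b),405:]=b
cv2.imwrite("pics/l2.png",o)
E
```

```text
[ 473.46525165 -212.21994789   84.42456475] 14.425389524272413 [-0.94404658  0.32346755 -0.73918917]
```

View pics/l2.png

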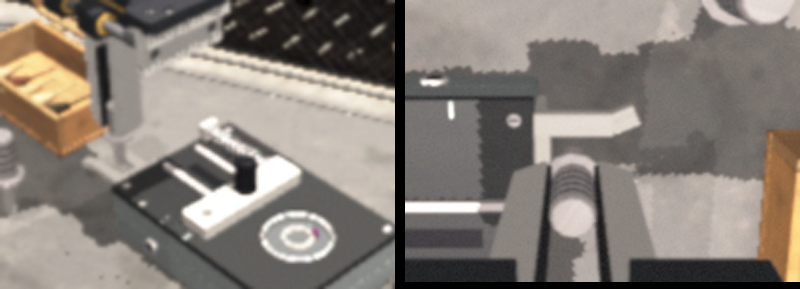

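The pin hangs over the notch (wrist crop: pin about (573,190), arm of the fork at (580,125)). Lowering with a force check.

move_arm(dp=[[0,0,-4],[0,0,-4],[0,0,-4],[0,0,-4],[0,0,0]], rotation=[[0,0,0],[0,0,0],[0,0,0],[0,0,0],[0,0,0]], hand=[0.1,0.1,0.1,0.1,0.1])

```text
clock: 7.22
eef_pos: [473.3, -211.9, 68.1]
eef_rot: [3.142, -0.001, 2.741]
wrist_force: [-0.1, 0.3, 0.4]
finger_gap: 14.9
finger_force: 25.0
```

move_arm(dp=[[0,0,-3],[0,0,-3],[0,0,-3],[0,0,-1.3],[0,0,0],[0,0,0]], rotation=[[0,0,0],[0,0,0],[0,0,0],[0,0,0],[0,0,0],[0,0,0]], hand=[0.1,0.1,0.1,0.1,0.1,0.1])

```text
clock: 7.98
eef_pos: [473.5, -212.0, 58.3]
eef_rot: [-3.142, 0.0, 2.741]
wrist_force: [0.5, 0.2, 0.2]
finger_gap: 14.5
finger_force: 25.0
```

move_arm(dp=[[0,0,-0.5],[0,0,-0.3],[0,0,0],[0,0,0]], rotation=[[0,0,0],[0,0,0],[0,0,0],[0,0,0]], hand=[0.1,0.1,0.1,0.1])

```text
clock: 8.48
eef_pos: [473.6, -212.0, 57.6]
eef_rot: [-3.142, 0.0, 2.741]
wrist_force: [-1.5, 1.1, 5.4]
finger_gap: 14.4
finger_force: 25.0
```

Contact: the collar is on the fork. Releasing and rising.

move_arm(dp=[[0,0,0],[0,0,0],[0,0,0],[0,0,0],[0,0,10],[0,0,25],[0,0,40],[0,0,10],[0,0,0]], rotation=[[0,0,0],[0,0,0],[0,0,0],[0,0,0],[0,0,0],[0,0,0],[0,0,0],[0,0,0],[0,0,0]], hand=[0.43,0.43,0.43,0.43,0.43,0.43,0.43,0.43,0.43])

```text
clock: 9.6
eef_pos: [473.6, -212.0, 142.7]
eef_rot: [-3.141, 0.001, 2.741]
wrist_force: [-0.0, -0.9, -0.0]
finger_gap: 40.7
finger_force: 0.0
```

```bash
python3 - <<'E'
from h import *
import cv2
s=manip.read_state();print(s["eef_pos"],s["finger_gap"],s["wrist_force"])
c=camera("scene")["image"][:,:,::-1][170:260,200:320];d=camera("wrist")["image"][:,:,::-1][150:270,240:400]
r=lambda i:cv2.resize(i,(395,int(395*i.shape[0]/i.shape[1])),interpolation=cv2.INTER_CUBIC)
a,b=r(c),r(d);h=max(len(a),len(b));o=np.zeros((h,800,3),np.uint8);o[:len(a),:395]=a;o[:len(b),405:]=b
cv2.imwrite("pics/l3.png",o)
E
```

```text
[ 473.5711211  -212.030624    142.67237412] 40.677452598935126 [-0.02744984 -0.89643334 -0.00549015]
```

View pics/l3.png

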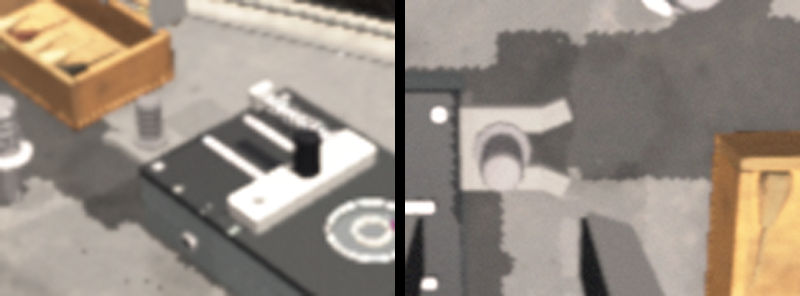

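The pin stands upright in the fork. Going to the knob.

move_arm(dp=[[-0.8,-25,0],[-1,-40,0],[-1,-30,0],[-1,-10.1,0],[0,0,-20],[0,0,-30],[0,0,-20],[0,0,-7.5],[0,0,0],[0,0,0]], rotation=[[0,0,0],[0,0,0],[0,0,0],[0,0,0],[0,0,0],[0,0,0],[0,0,0],[0,0,0],[0,0,0],[0,0,0]], hand=[0.43,0.43,0.43,0.43,0.43,0.43,0.43,0.43,0.43,0.43])

```text
clock: 10.95
eef_pos: [470.0, -317.2, 65.7]
eef_rot: [-3.141, 0.001, 2.741]
wrist_force: [-0.9, -0.3, 0.8]
finger_gap: 40.1
finger_force: 0.0
```

move_arm(dp=[[0,0,0],[0,0,0],[0,0,0],[0,0,0],[0,0,0],[0,0,0]], rotation=[[0,0,0],[0,0,0],[0,0,0],[0,0,0],[0,0,0],[0,0,0]], hand=[0.1,0.1,0.1,0.1,0.1,0.1], newtons=40)

```text
clock: 11.7
eef_pos: [469.9, -316.8, 65.0]
eef_rot: [3.141, 0.0, 2.741]
wrist_force: [0.5, 5.6, 3.9]
finger_gap: 14.9
finger_force: 40.0
```

move_arm(dp=[[1,2.3,0],[1.8,4.2,0],[1.8,4.2,0],[1.8,4.2,0],[1.8,4.2,0],[1.5,3.9,0],[0,0,0],[0,0,0],[0,0,0],[0,0,0]], rotation=[[0,0,0],[0,0,0],[0,0,0],[0,0,0],[0,0,0],[0,0,0],[0,0,0],[0,0,0],[0,0,0],[0,0,0]], hand=[0.1,0.1,0.1,0.1,0.1,0.1,0.1,0.1,0.1,0.1])

```text
clock: 12.95
eef_pos: [479.0, -295.4, 65.0]
eef_rot: [-3.139, 0.001, 2.74]
wrist_force: [-3.3, -7.7, 1.8]
finger_gap: 14.9
finger_force: 40.0
```

```bash
python3 - <<'E'
from h import *
import cv2
s=manip.read_state();print(s["eef_pos"],s["finger_gap"],s["wrist_force"])
c=camera("scene")["image"][:,:,::-1][170:270,200:330];d=camera("wrist")["image"][:,:,::-1][130:280,190:400]
r=lambda i:cv2.resize(i,(395,int(395*i.shape[0]/i.shape[1])),interpolation=cv2.INTER_CUBIC)
a,b=r(c),r(d);h=max(len(a),len(b));o=np.zeros((h,800,3),np.uint8);o[:len(a),:395]=a;o[:len(b),405:]=b
cv2.imwrite("pics/l4.png",o)
E
```

```text
[ 478.95380888 -295.4196391    65.02800363] 14.913555580394465 [-3.29727138 -7.7143826   1.80501669]
```

View pics/l4.png

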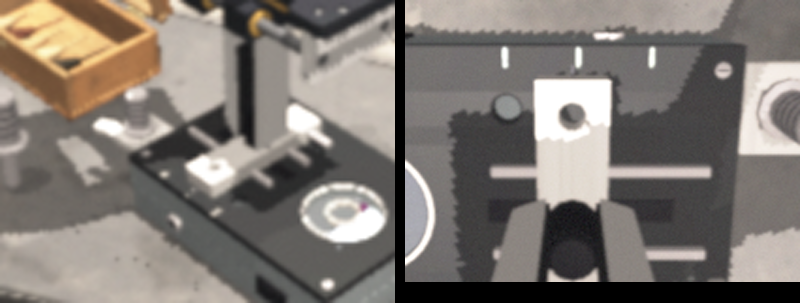

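The bar's pointer (573) is about 1.7 mm short of the half mark (578), with marks 73.5 px per 25 mm. That agrees with about 23 mm measured. Adding 2 mm.

move_arm(dp=[[0.4,0.9,0],[0.3,0.8,0],[0,0,0],[0,0,0],[0,0,0],[0,0,0]], rotation=[[0,0,0],[0,0,0],[0,0,0],[0,0,0],[0,0,0],[0,0,0]], hand=[0.1,0.1,0.1,0.1,0.1,0.1])

```text
clock: 13.8
eef_pos: [479.7, -293.8, 65.0]
eef_rot: [-3.139, 0.001, 2.74]
wrist_force: [-4.5, -8.6, 2.3]
finger_gap: 15.2
finger_force: 40.0
```

```bash
python3 - <<'E'
from h import *
s=manip.read_state();print(s["clock"],s["eef_pos"],s["wrist_force"],s["finger_force"],(s["eef_pos"][:2]-[469.9,-316.8])@[.389,.921])
E
```

```text
13.8 [ 479.66220802 -293.77400035   65.04293604] [-4.520577   -8.57069734  2.33748319] 40.000988245010376 25.004444598496214
```

Travel is 25.0 mm, with 9.7 N of spring force (10 N expected at half). Handing in.

```bash
python3 -c "
from cell import manip
print(manip.sign_off())"
```

```text
the job is handed in; nothing more can be done
None
```

I parked the smallest pin upright in the fork's notch, and the gripper is holding the shutter at about 25 mm (half travel). I handed the job in at 13.8 s; no verdict came back. The ring, loupe and jar were not touched.

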